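# Stamp an inspection mark on a heat sink

## Task

Mark the aluminium heat sink with the spring-driven stamp: first draw the red-knobbed striker back until its sear holds it, then take the heat sink from the blue rack and lower it gently, not dropped, fins down into the stamp's slotted nest, every fin in its slot, fully home and centred. On the way, set it down on the free worktop and take it again across its other sides, because rack and nest each leave only one pair of sides open. Let go of it, press the yellow trigger pad to fire the striker against it, and leave it in the nest, disturbing nothing else on the bench.

Things in the scene. Friction and masses are not known exactly. Their poses are not given: they have to be found in the camera images.
- stamp: marking stamp fixed on the worktop: green base plate 315 x 120 x 12 mm (x -160 to +155 mm). Origin on the worktop near its middle; x runs level from striker to nest, y to the side with the yellow trigger pad, z up. The carriage runs on rails at y = 0; ahead of it a 14 mm steel nose points at the nest, 48 mm above the worktop. The knob (112 mm) is its highest part
- striker (a joint): travel of the striker in m: 0 = forward (fired, nose in the nest), grows as it is drawn back to the stamp's -x; stop at 0.056. A spring pushes it forward, 5 N at 0, 12 N when drawn. Past about 0.046 the sear drops in; let go, it then rests at about 0.045. Fired against the seated heat sink it rests at about 0.004
- knob_top (a point): centre of the top of the red upright round knob on the striker's carriage, 22 mm in diameter, 42 mm tall (z 70 to 112 mm above the worktop), at x = 0, y = 0 of the stamp when the striker is forward; moves with it. Can be gripped from above across the stamp's x
- trigger (a joint): angle of the sear lever in rad: 0 = at rest, grows as the yellow pad is pressed down, stop at 0.30; springs back. With the striker drawn it trips when the pad has gone down 4 to 10 mm (0.1 to 0.25 rad), with 3 to 8 N on the pad
- trigger_pad (a point): centre of the top of the yellow trigger pad, 26 mm (stamp x) by 28 mm (stamp y), at x = 40, y = 45, z = 72 mm of the stamp; pressed straight down from above
- nest (a point): centre of the nest's floor, 20 mm above the worktop, at x = 100 mm of the stamp; axes as the stamp's. Four ribs 14 mm high, 36 mm long (y), leave five slots 10 mm wide; steel cheeks at x = +-34 mm, 49 mm high, flared at the top, guide the outer fins, so a part here can be held only across y (open, free down to the base plate 8 mm lower). Unless drawn, the striker's nose fills the part's place
- heatsink: aluminium heat sink 62 (x) x 46 (y) x 34 mm, 0.16 kg: 12 mm plate on top, five fins below along y, 4 mm thick, 22 mm deep, at x = 0, +-14.5, +-29 mm. Origin at the centre of its underside (fins' feet); half a turn makes no difference. Starts fins down in the rack; also stands so on the bare worktop. Seated: x along the stamp's x, underside on the nest's floor
- rack: fixed blue storage rack, origin under its centre: floor 54 (x) x 90 (y) x 5 mm and two walls 47 mm high, 44 mm long (x), 3 mm off the heat sink's two 62 mm long sides. The heat sink stands in its middle, axes along the rack's, and can be held there only across x (62 mm). The worktop between the rack and the stamp is free
- screwdriver: bystander: blue screwdriver 184 mm long lying near the front edge, to the right
- tape_roll: bystander: roll of tan tape, 106 mm across, 25 mm high, to the left of the rack
- micrometer: bystander: micrometer with green frame, 132 mm long, far left
- loupe: bystander: black loupe, 38 mm across, 30 mm high, beyond the striker's end of the stamp
There are look-alikes about, which are no part of the job. What is meant by the heatsink is not green or pink, and is the smaller of those in its own colour.

How it is judged:
On the way, in this order (a step that is already met when the one before it is completed fails the run):
1. the striker is drawn back and held by the sear alone, the robot off the knob (value of joint striker above 0.04 m and contact force between the fingers and stamp below 0.1 N), for 0.2 s.
2. the heat sink stands home in the nest, every fin in its slot, let go, the striker still drawn (value of joint striker above 0.04 m and z of heatsink in the frame of nest below 0.003 m and x of heatsink in the frame of nest between -0.006 and 0.006 m and y of heatsink in the frame of nest between -0.008 and 0.008 m and angle between the x axis of heatsink and the x axis of stamp, either way round below 0.12 rad and angle between heatsink's own z axis and vertical below 0.08 rad and contact force between the fingers and heatsink below 0.1 N), for 0.2 s.
3. the trigger is pressed and the striker shoots forward (velocity of joint striker below -0.25 m/s and value of joint trigger above 0.05 rad).
At the end, for the whole second after the job is handed in: striker fired, nose resting on the heat sink (joint 2 to 10 mm), trigger back up (under 0.06 rad); heat sink at rest and upright in the nest, underside within 3 mm of its floor, within 6 mm of its centre along the stamp's x and 8 mm along y, square within 0.12 rad (value of joint striker between 0.002 and 0.01 m and z of heatsink in the frame of nest below 0.003 m and x of heatsink in the frame of nest between -0.006 and 0.006 m and y of heatsink in the frame of nest between -0.008 and 0.008 m and angle between the x axis of heatsink and the x axis of stamp, either way round below 0.12 rad and angle between heatsink's own z axis and vertical below 0.08 rad and linear speed of heatsink below 0.02 m/s and value of joint trigger below 0.06 rad); the robot touches nothing.
It fails at once if the heat sink is dropped into the nest: falling faster than 0.4 m/s, unheld, more than 3 mm above the nest's floor (linear speed of heatsink above 0.4 m/s and contact force between the fingers and heatsink below 0.01 N and horizontal distance between heatsink and nest below 0.05 m and z of heatsink in the frame of nest above 0.003 m).
It fails at once if one of the other things on the bench is moved by more than 30 mm (distance of any of screwdriver, tape_roll, micrometer, loupe from where it was at the start of the episode above 0.03 m).
It also fails if it takes over 72 s, if anything falls off the work surface, if the arm or the gripper's body presses on something with over 40 N, if the wrist force passes 120 N, or if a joint passes its speed limit or range.

## Robot

A 7-joint arm with a two-finger parallel gripper is mounted at the origin on a cart in front of the work surface, level with it; the furniture and walls round the work are solid. World frame = base frame: x ahead of the robot, y to its left, z up, the work surface at z = 0. Lengths are in m, angles in rad, forces in N, time in s.
With the tool pointing down it reaches from about 0.425 to 1.025 m from the base axis. Payload 9.4 kg.
Tool frame: the origin (TCP) lies at the centre of the arm's flange, where the gripper is bolted on; the fingertips stand 173 mm ahead of it and the grasp point (between the pads) lies 155 mm ahead of it; y points along the fingers, z is the direction in which the jaws open and shut, and the axes are right-handed (so a half turn about y gives the same grasp; the last joint's range is limited). The gripper opens to 85 mm and grips with 20 to 120 N. Pads are 22 mm wide; open, the fingers measure 114 mm over their backs; the gripper's body (76 mm by 85 mm) begins 54 mm behind the grasp point. The pads swing forward as they close: fully open they stand 13 mm farther back than shut.
Start: joints at [1.183, 0.599, -0.003, 1.599, 0.002, 0.943, -0.08], TCP at [0.222, -0.69, 0.405] pointing down, gripper open.
Joint ranges: [-2.57, 2.57], [-0.35, 1.97], [-1.29, 1.29], [0.11, 2.56], [-1.05, 4.19], [0.11, 1.86], [-2.63, 2.63]. Speed limits (rad/s): [2.22, 2.22, 3.01, 3.01, 3.14, 3.14, 3.14].

## Interface

Orientations are given as [roll, pitch, yaw] about the fixed x, y, z axes, in that order (R = Rz(yaw) Ry(pitch) Rx(roll)).
In Python, from rig import robot gives the robot as it stands. Calls block until the motion is done:
- robot.move_to(position, orientation): joint-space move of the TCP to a pose.
- robot.move_linear(position, max_speed=0.15, attitude=None, guard=None): straight line of the TCP; attitude=None keeps the orientation; max_speed is the mean speed in m/s. With guard (N) it stops when the force on the tool has changed by that much, and returns True; else False.
- robot.move_j(angles): joint-space move.
- robot.gripper_open() and robot.grab(effort=None): open the fingers fully, or close them until they stop; effort is the grip in N (None keeps the last).
- robot.wait(seconds).
- robot.inverse_kinematics(position, orientation): joint angles nearest the present ones, or None.
- robot.get_obs(): the state.
- robot.grab_frame(name): name is "side" or "top" or "wrist"; returns a dict with "color" (420x560x3 uint8, blue, green, red), "depth" (420x560 float32, m along the optical axis (not along the pixel's ray), 0 where there is no reading), "intrinsics" (3x3 intrinsics, pixels), "origin" and "rotation" of the camera in the world; the wrist camera has in their place "mount" (4x4, takes a point from camera to tool coordinates, whose origin is the TCP and whose axes are the tool frame's). Camera axes: x right, y up, looking along -z (the intrinsics and any distortion apply to the point x, -y, -z); pixel columns grow to the right and rows downward; lengths in m; the calibration is good to about 2 mm. A picture is of the moment at which its call begins: read the wrist's pose just before it.
A pose or a line that the arm cannot do raises robot.MotionError and nothing moves.
- robot.job_done(): hands the job in, once; it reports no verdict.
The state is a dict: "clock": time; "joints": joint angles; "dq": joint speeds; "joint_torque": joint torques, N m; "tcp_pos": TCP position; "tcp_rot": TCP orientation; "ft_force": force on the tool from outside, world axes, zero at the start; "torque": the same for the moment, N m; "width": finger opening in m.
Only numpy, scipy, OpenCV 4.12 (cv2) and the standard library are available. Lean on these libraries where they do the work, as an engineer would, in place of code of your own. Each camera call takes 0.05 s, during which the arm holds its last target. There are 200 camera calls.

## Working session

There is one attempt and no reset: what is moved stays moved. The work goes in short steps, each a Python script; the robot and the scene stay as the last script left them, time stands still between calls to the robot, and variables do not carry over. Pictures are saved under pics/ and viewed, about 8 in all and at most 12, crops included, and the job is handed in when it is done.

```bash
ls; mkdir -p pics
python3 - <<'E'
from rig import robot
import cv2,numpy as np
o=robot.get_obs();print({k:np.round(v,3).tolist() for k,v in o.items()})
for n in("top","side"):
    f=robot.grab_frame(n);cv2.imwrite(f"pics/{n}0.png",f["color"]);np.savez(f"pics/{n}0.npz",**f)
    print(n,f["intrinsics"],f["origin"],f["rotation"],[k for k in f])
E
```

```text
pics
{'clock': 0.0, 'joints': [1.183, 0.6, -0.003, 1.6, 0.002, 0.943, -0.08], 'dq': [-0.0, -0.0, 0.002, 0.002, 0.001, 0.001, -0.0], 'joint_torque': [-0.002, -77.646, 1.564, -25.801, 0.012, 0.009, 0.0], 'tcp_pos': [0.222, -0.69, 0.404], 'tcp_rot': [-1.572, -0.0, -2.831], 'ft_force': [0.314, 0.178, 0.031], 'torque': [-0.027, 0.062, -0.017], 'width': 0.085}
top [[491.16282594   0.         267.2493781 ]
 [  0.         491.16282594 210.28144478]
 [  0.           0.           1.        ]] [0.28554347 0.20674604 1.97643952] [ 0.1699792  -0.06237931 -1.57140631] ['color', 'depth', 'intrinsics', 'origin', 'rotation']
side [[380.37572478   0.         279.03291337]
 [  0.         380.37572478 218.12865141]
 [  0.           0.           1.        ]] [0.66787426 1.24111672 0.54570007] [ 1.19746688 -0.00492482  3.09247525] ['color', 'depth', 'intrinsics', 'origin', 'rotation']
```

View pics/top0.png

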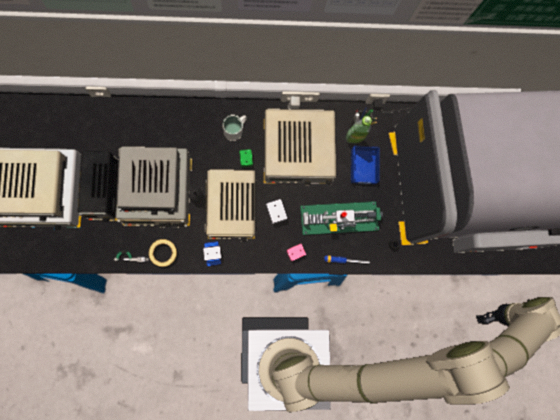

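View pics/side0.png

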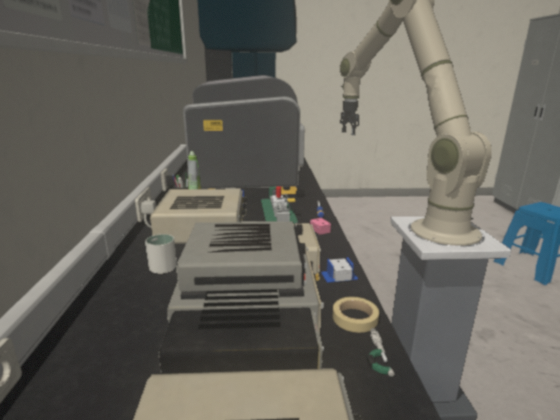

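Top view: the heat sink is in the blue rack at about (212,254). The stamp is at (341,218), with the knob at (346,215), the pad at (334,228) and the nest to its left. The larger white twin at (277,210) and the pink one at (296,252) are look-alikes. The tall machine is to the right. Side view confirms the layout.

```bash
cat > h.py <<'E'
import numpy as np,cv2
from scipy.spatial.transform import Rotation as R
from rig import robot
def cam(f,pose=None):
    "camera rotation matrix, origin in world"
    if "origin" in f: return R.from_euler('xyz',f["rotation"]).as_matrix(),np.array(f["origin"])
    Rt=R.from_euler('xyz',pose[1]).as_matrix();M=np.array(f["mount"])
    return Rt@M[:3,:3],np.array(pose[0])+Rt@M[:3,3]
def ray(f,px,z,pose=None):
    "world points where pixels px (N,2) hit plane z"
    px=np.atleast_2d(px).astype(float);C,o=cam(f,pose);K=np.array(f["intrinsics"])
    d=np.c_[(px[:,0]-K[0,2])/K[0,0],-(px[:,1]-K[1,2])/K[1,1],-np.ones(len(px))]@C.T
    return o+d*((z-o[2])/d[:,2])[:,None]
def cloud(f,pose=None):
    C,o=cam(f,pose);K=np.array(f["intrinsics"]);D=np.array(f["depth"]);v,u=np.mgrid[:D.shape[0],:D.shape[1]]
    return np.stack([(u-K[0,2])/K[0,0]*D,-(v-K[1,2])/K[1,1]*D,-D],-1)@C.T+o
def shot(name,file=None):
    o=robot.get_obs();pose=(np.array(o["tcp_pos"]),np.array(o["tcp_rot"]));f=robot.grab_frame(name)
    if file: cv2.imwrite(f"pics/{file}.png",f["color"])
    return f,(pose if name=="wrist" else None)
def mask(f,lo,hi): return cv2.inRange(cv2.cvtColor(f["color"],cv2.COLOR_BGR2HSV),np.array(lo),np.array(hi))
def down(yaw): return [-np.pi/2,0,yaw]
E
python3 - <<'E'
from h import *
f=dict(np.load("pics/top0.npz"))
P=cloud(f)
for n,u,v in [("hs",212,254),("knob",346,215),("pad",334,228),("twin",277,210),("pink",296,252),("stampL",303,218),("stampR",378,218),("box231,203",215,203),("boxbot",231,236),("machine",440,170),("mach2",470,200),("mach3",425,215),("yel",410,228),("screw",350,261),("loupe",395,245),("bench",250,255),("tape",163,241),("box300",300,140),("bottle",360,128),("tray",365,165)]:
    print(n,P[v,u].round(3))
for n,y,x in[("right machine",0,0)]:
    m=(P[...,2]>.15)&(P[...,0]>.3)&(P[...,1]<0.0)&(P[...,1]>-1.2)
    print(P[m].min(0),P[m].max(0))
f,p=shot("wrist","w0");print(np.round(f["mount"],3),f["intrinsics"][0])
E
```

```text
hs [0.443 0.303 0.035]
knob [ 0.59  -0.216  0.115]
pad [ 0.545 -0.177  0.071]
twin [0.619 0.047 0.045]
pink [ 0.453 -0.03   0.032]
stampL [ 0.59  -0.06   0.029]
stampR [ 0.586 -0.355  0.071]
box231,203 [0.635 0.292 0.096]
boxbot [0.508 0.229 0.092]
machine [ 0.698 -0.474  0.41 ]
mach2 [ 0.578 -0.523  0.505]
mach3 [ 0.568 -0.469  0.269]
yel [ 0.541 -0.468  0.113]
screw [ 0.419 -0.251  0.012]
loupe [ 0.483 -0.434  0.025]
bench [0.442 0.153 0.008]
tape [0.493 0.496 0.032]
box300 [ 0.891 -0.04   0.112]
bottle [ 0.926 -0.269  0.168]
tray [ 0.82  -0.326  0.013]
[ 0.44732588 -1.10586659  0.15001176] [ 1.12634510e+00 -8.82243593e-05  7.62120067e-01]
[[-0.001 -0.957 -0.29  -0.074]
 [-0.     0.29  -0.957  0.032]
 [ 1.    -0.001 -0.001 -0.   ]
 [ 0.     0.     0.     1.   ]] [331.03590271   0.         276.16244257]
```

Run:
```python
from h import *
def ik(p,y):
    q=robot.inverse_kinematics(p,down(y)); return None if q is None else np.round(q,2)
for y in(0,np.pi,np.pi/2,-np.pi/2): 
  for p in([.52,-.2,.42],[.59,-.2,.25],[.59,-.12,.23],[.44,.30,.4],[.45,.1,.2]): print(round(y,2),p,ik(p,y))
print(ik([.15,-.45,.45],-2.8))
```

```text
0 [0.52, -0.2, 0.42] [ 0.83  0.49 -0.8   1.94  0.44  0.9   1.37]
0 [0.59, -0.2, 0.25] [ 0.65  0.76 -0.64  1.93  0.69  0.69  1.15]
0 [0.59, -0.12, 0.23] [ 0.52  0.77 -0.63  1.99  0.75  0.64  0.96]
0 [0.44, 0.3, 0.4] [ 0.05  0.6  -1.12  2.    0.67  0.97  0.16]
0 [0.45, 0.1, 0.2] [-0.2   0.67 -0.2   2.34  0.71  0.19  0.51]
3.14 [0.52, -0.2, 0.42] [ 0.28  0.38 -0.01  1.97  0.01  0.79 -1.31]
3.14 [0.59, -0.2, 0.25] [ 0.2   0.68  0.06  1.96 -0.07  0.51 -1.27]
3.14 [0.59, -0.12, 0.23] [ 0.07  0.69  0.05  2.02 -0.08  0.44 -1.39]
3.14 [0.44, 0.3, 0.4] [-0.29  0.43 -0.57  2.02  0.32  0.78 -2.62]
3.14 [0.45, 0.1, 0.2] [-0.4   0.67  0.08  2.35 -0.38  0.13 -1.53]
1.57 [0.52, -0.2, 0.42] [-0.08  0.41  0.48  1.99 -0.26  0.8  -2.59]
1.57 [0.59, -0.2, 0.25] [-0.05  0.72  0.45  1.98 -0.57  0.57 -2.36]
1.57 [0.59, -0.12, 0.23] [-0.17  0.74  0.43  2.03 -0.62  0.5  -2.43]
1.57 [0.44, 0.3, 0.4] [ 0.04  0.59 -1.1   2.    0.65  0.96  1.74]
1.57 [0.45, 0.1, 0.2] [ 0.36  0.94 -1.11  2.3   1.3   0.85  1.46]
-1.57 [0.52, -0.2, 0.42] [ 0.57  0.41 -0.42  1.95  0.22  0.83  0.03]
-1.57 [0.59, -0.2, 0.25] [ 0.42  0.69 -0.28  1.94  0.34  0.56 -0.09]
-1.57 [0.59, -0.12, 0.23] [ 0.3   0.7  -0.29  2.    0.4   0.49 -0.28]
-1.57 [0.44, 0.3, 0.4] [-0.09  0.5  -0.87  2.01  0.5   0.86 -1.24]
-1.57 [0.45, 0.1, 0.2] [-0.35  0.67  0.01  2.35 -0.03  0.13 -0.31]
[ 1.15  0.24 -0.03  2.1   0.01  0.8  -0.11]
```

Run:
```python
from h import *
robot.move_to([.15,-.45,.45],down(-2.8))
robot.move_to([.60,-.19,.43],down(np.pi))
f,p=shot("wrist","w1")
np.savez("pics/w1.npz",p0=p[0],p1=p[1],**f)
print(robot.get_obs()["clock"],p)
print(np.array(f["depth"])[::60,::80].round(2))
```

```text
3.0833 (array([ 0.59950822, -0.19129668,  0.42993291]), array([-1.57019946e+00, -4.14330877e-04,  3.13994797e+00]))
[[0.24 0.24 0.24 0.25 0.35 0.35 0.35]
 [0.36 0.37 0.31 0.36 0.36 0.37 0.36]
 [0.38 0.38 0.38 0.38 0.38 0.38 0.38]
 [0.4  0.36 0.34 0.37 0.34 0.34 0.4 ]
 [0.4  0.43 0.43 0.43 0.43 0.43 0.43]
 [0.45 0.45 0.12 0.45 0.45 0.12 0.45]
 [0.09 0.09 0.08 0.8  1.44 0.08 0.09]]
```

View pics/w1.png

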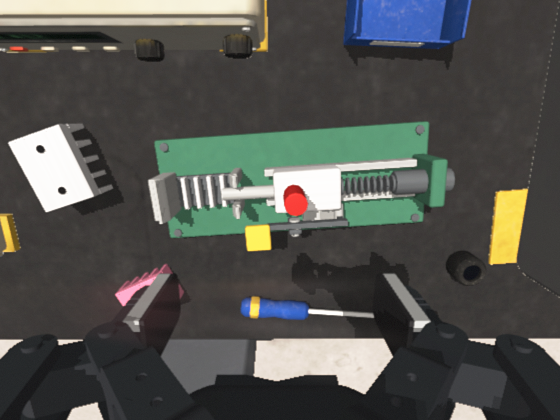

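```bash
cat >> h.py <<'E'
def stamp(f,p):
    "stamp origin and yaw from green plate edges, knob and pad"
    P=cloud(f,p);g=(mask(f,[70,70,40],[90,255,200])>0)&(abs(P[...,2]-.012)<.008)
    g=cv2.morphologyEx(g.astype(np.uint8),cv2.MORPH_OPEN,np.ones((3,3)))
    n,l,s,_=cv2.connectedComponentsWithStats(g);k=1+np.argmax(s[1:,4]);g=(l==k)
    ys,xs=np.nonzero(g);W=ray(f,np.c_[xs,ys],.012,p)[:,:2]
    c,(a,b),t=cv2.minAreaRect((W*1000).astype(np.float32));bx=cv2.boxPoints((c,(a,b),t))/1000
    e=bx[1]-bx[0] if np.linalg.norm(bx[1]-bx[0])>np.linalg.norm(bx[2]-bx[1]) else bx[2]-bx[1]
    yaw=np.arctan2(e[1],e[0]);yaw=yaw if yaw>0 else yaw+np.pi   # +x of the stamp is about world +y
    ex=np.array([np.cos(yaw),np.sin(yaw)]);o=np.array(c)/1000+.0025*ex
    def blob(lo,hi,z):
        m=mask(f,lo,hi).astype(np.uint8);Z=P[...,2];m[(abs(Z-z)>.008)]=0
        n,l,s,ce=cv2.connectedComponentsWithStats(m);k=1+np.argmax(s[1:,4])
        c_,_,_=cv2.minAreaRect(np.argwhere(l==k)[:,::-1].astype(np.float32));return ray(f,c_,z,p)[0,:2]
    ey=np.array([-ex[1],ex[0]]);k=blob([0,150,80],[8,255,255],.112);d=blob([22,150,100],[35,255,255],.072)
    loc=lambda q:np.array([(q-o)@ex,(q-o)@ey])
    print("plate",a,b,"o",o,"yaw",yaw,"knob",k,loc(k),"pad",d,loc(d))
    return o,yaw,k,d
E
python3 - <<'E'
from h import *
d=dict(np.load("pics/w1.npz"));p=(d["p0"],d["p1"]);stamp(d,p)
f=dict(np.load("pics/top0.npz"));stamp(f,None)
P=cloud(d,p);print("bench z",np.median(P[80:110,150:330,2]),"plate",P[225,300],P[150,200])
E
```

```text
plate 59.607269287109375 311.8580017089844 o [ 0.62760277 -0.20695641] yaw 1.6377696 knob [ 0.59849032 -0.20860478] [0.00030362 0.0291575 ] pad [ 0.55124722 -0.17240915] [0.03957977 0.07387236]
plate 33.07371139526367 51.44659423828125 o [ 0.56223665 -0.33970963] yaw 1.5793595 knob [ 0.59441504 -0.20725839] [ 0.13217083 -0.0333114 ] pad [ 0.54856264 -0.17273329] [0.1670873  0.01224367]
bench z -0.0007464107121343544 plate [ 0.56266805 -0.21662989  0.06514095] [ 0.63584886 -0.10369696  0.01086129]
```

Run:
```python
from h import *
k=np.array([.5983,-.2085]);yaw=1.64;ex=np.array([np.cos(yaw),np.sin(yaw)])
o=down(yaw-np.pi/2+np.pi-2*np.pi)
robot.move_to([*k,.33],o);robot.move_linear([*k,.252],max_speed=.1)
robot.grab(40);s=robot.get_obs();print(s["width"],s["tcp_pos"],s["ft_force"])
e=k-.0525*ex
robot.move_linear([*e,.252],max_speed=.06);s=robot.get_obs();print(s["width"],s["tcp_pos"],s["ft_force"],((s["tcp_pos"][:2]-k)@ex))
robot.move_linear([*(e+.006*ex),.252],max_speed=.05);s=robot.get_obs();print(s["ft_force"])
robot.gripper_open();robot.move_linear([*e,.36],max_speed=.2)
robot.move_to([.60,-.17,.41],o);robot.wait(.1)
f,p=shot("wrist","w2");np.savez("pics/w2.npz",p0=p[0],p1=p[1],**f);stamp(f,p);print(robot.get_obs()["clock"])
```

```text
0.020794984556946013 [ 0.59833536 -0.20872115  0.25232986] [-0.72170582 -0.90947884  4.0399609 ]
0.02049366484989912 [ 0.60188784 -0.25738754  0.2522896 ] [-4.89850716 11.09345574 10.9931143 ] -0.04901861364528631
[-2.3085843   3.45854804  7.21705195]
plate 117.62548828125 312.0288391113281 o [ 0.59810049 -0.20875667] yaw 1.6398858 knob [ 0.60155053 -0.25164896] [-0.04302813 -0.00048077] pad [ 0.55178514 -0.17209422] [0.03977233 0.04367387]
8.3833
```

Run:
```python
from h import *
robot.move_to([.46,.29,.42],down(-np.pi/2))
f,p=shot("wrist","w3");np.savez("pics/w3.npz",p0=p[0],p1=p[1],**f)
s=robot.get_obs();print(s["clock"],s["joints"].round(2) if hasattr(s["joints"],'round') else s["joints"])
```

```text
10.1833 [-0.16  0.44 -0.7   1.97  0.37  0.86 -1.06]
```

View pics/w3.png

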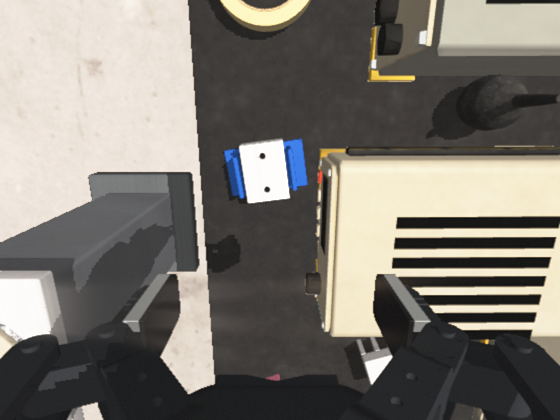

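```bash
cat >> h.py <<'E'
def sink(f,p,z,near,r=.06):
    "centre and yaw (long axis, about +y) of the white top at height z"
    P=cloud(f,p);m=((mask(f,[0,0,140],[179,70,255])>0)&(abs(P[...,2]-z)<.009)&(np.hypot(P[...,0]-near[0],P[...,1]-near[1])<r)).astype(np.uint8)
    n,l,s,_=cv2.connectedComponentsWithStats(m);k=1+np.argmax(s[1:,4])
    ys,xs=np.nonzero(l==k);W=ray(f,np.c_[xs,ys],z,p)[:,:2]
    c,(a,b),t=cv2.minAreaRect((W*1000).astype(np.float32));bx=cv2.boxPoints((c,(a,b),t))
    e=bx[1]-bx[0] if np.linalg.norm(bx[1]-bx[0])>np.linalg.norm(bx[2]-bx[1]) else bx[2]-bx[1]
    yaw=np.arctan2(e[1],e[0])%np.pi
    print("sink",np.array(c).round(1),"size",round(a,1),round(b,1),"yaw",round(yaw,3));return np.array(c)/1000,yaw
E
python3 - <<'E'
from h import *
d=dict(np.load("pics/w3.npz"));p=(d["p0"],d["p1"]);c,y=sink(d,p,.039,[.443,.303])
t=dict(np.load("pics/top0.npz"));sink(t,None,.039,[.443,.303])
P=cloud(d,p);b=P[(P[...,2]>.06)&(P[...,2]<.12)&(P[...,0]<.7)];print("box",b.min(0),b.max(0))
s=robot.get_obs()
for a in (y-np.pi/2,y+np.pi/2,y-1.5*np.pi):
  for q in([*c,.25],[*c,.18],[.46,.085,.2]):
    r=robot.inverse_kinematics(q,down(a));print(round(a,2),q,None if r is None else np.round(r,2))
E
```

```text
sink [449.  305.5] size 45.8 62.1 yaw 1.696
sink [446.6 303. ] size 45.5 61.7 yaw 1.688
box [0.49475756 0.14314316 0.06000913] [0.69999514 0.45603291 0.11999915]
0.13 [np.float64(0.4489667663574219), np.float64(0.30554034423828125), 0.25] [-0.11  0.79 -0.91  2.1   0.96  0.75  0.04]
0.13 [np.float64(0.4489667663574219), np.float64(0.30554034423828125), 0.18] [-0.2   0.86 -0.77  2.13  1.11  0.63 -0.08]
0.13 [0.46, 0.085, 0.2] [ 0.21  0.78 -0.76  2.3   1.19  0.55  0.18]
3.27 [np.float64(0.4489667663574219), np.float64(0.30554034423828125), 0.25] [-0.56  0.62 -0.2   2.13  0.29  0.42 -2.44]
3.27 [np.float64(0.4489667663574219), np.float64(0.30554034423828125), 0.18] [-0.6   0.74 -0.14  2.16  0.37  0.27 -2.52]
3.27 [0.46, 0.085, 0.2] [-0.23  0.67 -0.11  2.32  0.43  0.17 -2.18]
-3.02 [np.float64(0.4489667663574219), np.float64(0.30554034423828125), 0.25] [-0.56  0.62 -0.2   2.13  0.29  0.42 -2.44]
-3.02 [np.float64(0.4489667663574219), np.float64(0.30554034423828125), 0.18] [-0.6   0.74 -0.14  2.16  0.37  0.27 -2.52]
-3.02 [0.46, 0.085, 0.2] [-0.23  0.67 -0.11  2.32  0.43  0.17 -2.18]
```

Run:
```python
from h import *
d=dict(np.load("pics/w3.npz"));p=(d["p0"],d["p1"]);P=cloud(d,p)
for lo in np.arange(.1,.4,.03):
    b=P[(P[...,2]>.055)&(P[...,2]<.2)&(P[...,0]<.7)&(P[...,0]>.46)&(P[...,1]>lo)&(P[...,1]<lo+.03)]
    if len(b): i=b[:,0].argmin();print(round(lo,2),b[i].round(3),np.percentile(b[:,0],1).round(3))
```

```text
0.13 [0.509 0.153 0.09 ] 0.51
0.16 [0.494 0.176 0.056] 0.497
0.19 [0.495 0.191 0.057] 0.51
0.22 [0.509 0.237 0.057] 0.509
0.25 [0.509 0.269 0.056] 0.509
0.28 [0.509 0.289 0.058] 0.509
0.31 [0.508 0.312 0.089] 0.511
0.34 [0.661 0.369 0.056] 0.662
0.37 [0.659 0.374 0.055] 0.661
0.4 [0.545 0.424 0.091] 0.546
```

Run:
```python
from h import *
c=np.array([.4435,.304]);a=1.692-np.pi/2;o=down(a)
robot.move_to([*c,.27],o);robot.move_linear([*c,.177],max_speed=.1,guard=15)
s=robot.get_obs();print(s["tcp_pos"],s["ft_force"])
robot.grab(50);s=robot.get_obs();print("w",s["width"],s["ft_force"])
robot.move_linear([*c,.29],max_speed=.12);s=robot.get_obs();print("w",s["width"],s["ft_force"])
b=[.456,.082];o=down(1.64-np.pi/2)
robot.move_to([*b,.26],o)
robot.move_linear([*b,.182],max_speed=.12);g=robot.move_linear([*b,.168],max_speed=.02,guard=5)
s=robot.get_obs();print(g,s["tcp_pos"],s["ft_force"],s["width"])
robot.gripper_open();robot.move_linear([*b,.30],max_speed=.15)
robot.move_to([.456,.082,.36],down(1.64-np.pi))
f,p=shot("wrist","w4");np.savez("pics/w4.npz",p0=p[0],p1=p[1],**f);sink(f,p,.034,b);print(robot.get_obs()["clock"])
```

```text
[0.44355815 0.30417604 0.17744663] [-0.04214807  0.77810522 -0.11125044]
w 0.06149906479924095 [-0.36975024 -0.36611853  4.58420222]
w 0.0610074709765851 [-0.10197876 -0.80971159 -1.65265164]
True [0.45604117 0.08193823 0.17267169] [-0.52328801 -0.63423401  8.97022947] 0.061246543132012006
sink [461.3  83. ] size 45.7 62.1 yaw 1.644
18.4333
```

View pics/w4.png

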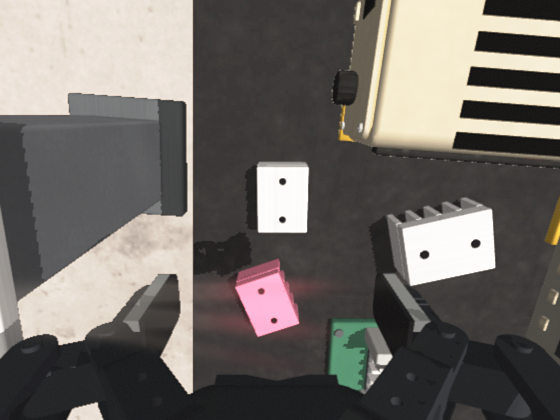

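Run:
```python
from h import *
c=np.array([.4613,.083]);o=down(1.644-np.pi)
robot.move_to([*c,.25],o);robot.move_linear([*c,.173],max_speed=.1,guard=15)
robot.grab(50);s=robot.get_obs();print("w",s["width"],s["tcp_pos"],s["ft_force"])
robot.move_linear([*c,.33],max_speed=.15)
robot.move_to([.6,-.27,.45],down(1.64-np.pi));robot.wait(.2)
f,p=shot("wrist","w5");np.savez("pics/w5.npz",p0=p[0],p1=p[1],**f);stamp(f,p);s=robot.get_obs();print(s["clock"],s["width"],s["ft_force"])
```

```text
w 0.04515507156685706 [0.46137116 0.08287244 0.17353739] [-5.20033507e-01 -2.39731786e-03  7.54852790e+00]
plate 118.68324279785156 241.6902313232422 o [ 0.59666762 -0.19368268] yaw 1.638736 knob [ 0.60031365 -0.25166928] [-0.05810034  0.00029894] pad [ 0.54992661 -0.17199955] [0.02480623 0.04516117]
23.2417 0.045370886489282315 [ 0.84963506  0.41140321 -2.562712  ]
```

View pics/w5.png

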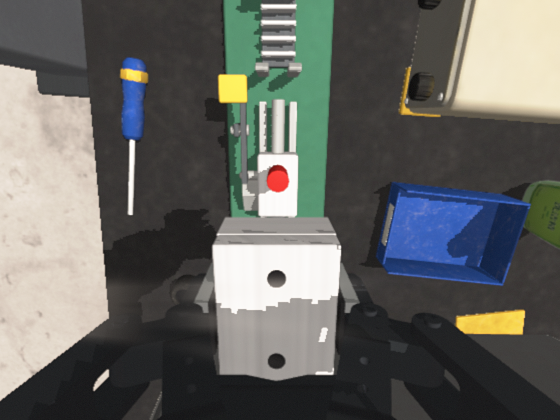

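Run:
```python
from h import *
n=[.590,-.109];o=down(1.639-np.pi)
robot.move_to([*n,.30],o);robot.wait(.2)
s=robot.get_obs();print(s["tcp_pos"],s["tcp_rot"])
g=robot.move_linear([*n,.235],max_speed=.08,guard=8);s=robot.get_obs();print(g,s["tcp_pos"],s["ft_force"])
if not g:
    g=robot.move_linear([*n,.190],max_speed=.025,guard=8);s=robot.get_obs();print(g,s["tcp_pos"],s["ft_force"],s["width"])
print(s["clock"])
f,p=shot("side","s1")
c=f["color"][150:270,220:340];cv2.imwrite("pics/s1c.png",cv2.resize(c,None,fx=5,fy=5,interpolation=cv2.INTER_CUBIC))
```

```text
[ 0.59038788 -0.11044406  0.30086171] [-1.56920731e+00 -9.22734762e-04 -1.50497052e+00]
False [ 0.59021416 -0.10886114  0.23532897] [ 0.02057592  0.39956725 -1.6283061 ]
True [ 0.58999262 -0.10895703  0.19359044] [-0.75871313 -0.22187324  6.61932886] 0.045174059270243906
26.7667
```

Run:
```python
from h import *
robot.gripper_open();robot.wait(.3);n=[.590,-.109]
robot.move_linear([*n,.31],max_speed=.12)
robot.move_to([.59,-.16,.42],down(1.639-np.pi));robot.wait(.1)
f,p=shot("wrist","w6");np.savez("pics/w6.npz",p0=p[0],p1=p[1],**f)
c,y=sink(f,p,.054,[.59,-.109]);stamp(f,p)
P=cloud(f,p);m=np.hypot(P[...,0]-c[0],P[...,1]-c[1])<.02
q=P[m];A=np.c_[q[:,:2]-c,np.ones(len(q))];print("top plane",np.linalg.lstsq(A,q[:,2],rcond=None)[0]);print(robot.get_obs()["clock"])
```

```text
sink [ 590.3 -110. ] size 45.7 60.7 yaw 1.639
plate 118.61479949951172 311.69232177734375 o [ 0.59767641 -0.20773779] yaw 1.6387386 knob [ 0.60007909 -0.25143956] [-0.04376405  0.00056977] pad [ 0.55016946 -0.17044576] [0.04043124 0.04486558]
top plane [-0.00044312 -0.00049646  0.05330165]
29.4333
```

View pics/w6.png

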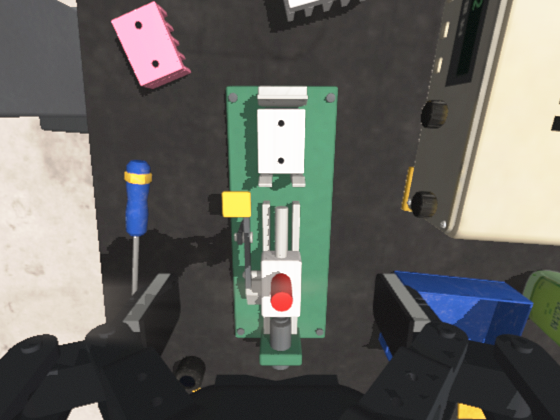

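Run:
```python
from h import *
robot.grab(20)
k=np.array([.5495,-.1715]);o=down(1.639-np.pi)
robot.move_to([*k,.29],o);robot.wait(.2)
g=robot.move_linear([*k,.252],max_speed=.08,guard=20);print(g)
g=robot.move_linear([*k,.2335],max_speed=.03,guard=20);s=robot.get_obs();print(g,s["tcp_pos"],s["ft_force"])
robot.move_linear([*k,.30],max_speed=.12)
robot.move_to([.59,-.16,.42],o);robot.wait(.1)
f,p=shot("wrist","w7");c,y=sink(f,p,.054,[.59,-.109]);stamp(f,p)
P=cloud(f,p);q=P[np.hypot(P[...,0]-c[0],P[...,1]-c[1])<.02];print(np.median(q[:,2]),robot.get_obs()["clock"])
```

```text
False
True [ 0.54977393 -0.17031115  0.23509853] [-3.59522317  0.50898938 14.19764689]
sink [ 590.8 -121.5] size 45.7 93.2 yaw 1.637
plate 50.6955680847168 277.3160095214844 o [ 0.63035891 -0.18818542] yaw 1.6379038 knob [ 0.59809501 -0.20579232] [-0.01540374  0.03337194] pad [ 0.55023377 -0.17114142] [0.0223786  0.07880187]
0.053400543652711574 33.6583
```

View pics/w7.png

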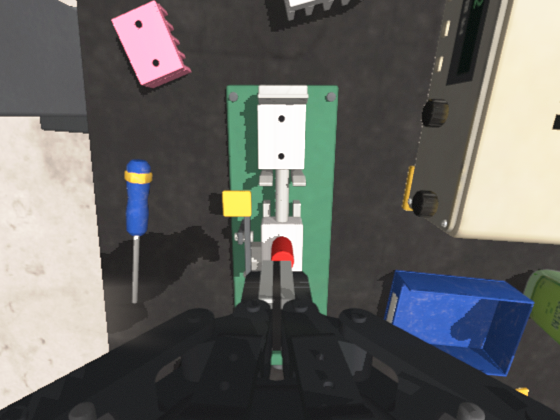

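Run:
```python
from h import *
robot.gripper_open();robot.wait(.1)
f,p=shot("wrist","w8");o,yaw,k,d=stamp(f,p)
f2=dict(f);c,y=sink(f,p,.054,[.59,-.105],.0395)
ex=np.array([np.cos(yaw),np.sin(yaw)]);ey=np.array([-ex[1],ex[0]])
print("sink-nest",(c-o)@ex-.1,(c-o)@ey)
P=cloud(f,p);q=P[np.hypot(P[...,0]-.59,P[...,1]+.105)<.02];A=np.c_[q[:,:2]-[.59,-.105],np.ones(len(q))];print(np.linalg.lstsq(A,q[:,2],rcond=None)[0])
s=robot.get_obs();print(s["clock"],s["ft_force"])
```

```text
plate 50.025543212890625 311.47412109375 o [ 0.63192702 -0.20581521] yaw 1.63798 knob [ 0.59754641 -0.20975342] [-0.00162124  0.03456743] pad [ 0.55014532 -0.17031603] [0.04090936 0.07921403]
sink [ 590.1 -109.5] size 45.7 69.5 yaw 1.639
sink-nest -0.0010751074690402845 0.03524276524427917
[-2.55519262 10.30675344  0.10513488]
34.5917 [0.06957872 0.34482934 0.90953321]
```

```bash
cat > m.py <<'E'
from h import *
def opened(f,p,zc,near):
    P=cloud(f,p);m=((mask(f,[0,0,140],[179,70,255])>0)&(abs(P[...,2]-zc)<.006)&(np.hypot(P[...,0]-near[0],P[...,1]-near[1])<.06)).astype(np.uint8)
    m=cv2.morphologyEx(cv2.morphologyEx(m,cv2.MORPH_CLOSE,np.ones((7,7))),cv2.MORPH_OPEN,np.ones((25,25)))
    ys,xs=np.nonzero(m);W=ray(f,np.c_[xs,ys],zc,p)[:,:2]
    print("sink",cv2.minAreaRect((W*1000).astype(np.float32)),"z",np.median(P[m>0][:,2]))
E
python3 - <<'E'
from m import *
d=dict(np.load("pics/w6.npz"));opened(d,(d["p0"],d["p1"]),.054,[.59,-.109])
f,p=shot("wrist");opened(f,p,.054,[.59,-.105])
robot.move_to([.60,-.19,.43],down(np.pi));robot.wait(.3)
f,p=shot("wrist","w9");stamp(f,p);print(p);opened(f,p,.054,[.592,-.106])
d=dict(np.load("pics/w1.npz"));stamp(d,(d["p0"],d["p1"]))
a=np.vstack([d["color"][120:260,120:460],f["color"][120:260,120:460]]);cv2.imwrite("pics/cmp.png",cv2.resize(a,None,fx=2,fy=2))
s=robot.get_obs();print(s["clock"])
E
```

```text
sink ((590.2605590820312, -109.99238586425781), (45.749019622802734, 60.67679977416992), 3.9859321117401123) z 0.053287552669855465
sink ((590.1923828125, -110.49958801269531), (45.69862365722656, 69.577392578125), 3.9533116817474365) z 0.05324124348306719
plate 59.592708587646484 311.7580871582031 o [ 0.6275765  -0.20704834] yaw 1.6374627 knob [ 0.59920639 -0.21248446] [-0.00353411  0.02866922] pad [ 0.55115783 -0.1723207 ] [0.03974128 0.07393546]
(array([ 0.59995995, -0.19010709,  0.42986948]), array([-1.57095427e+00, -2.00441996e-04, -3.14131358e+00]))
sink ((590.5439453125, -110.98597717285156), (46.06318283081055, 70.6303482055664), 0.052487749606370926) z 0.053221766488525835
plate 59.607269287109375 311.8580017089844 o [ 0.62760277 -0.20695641] yaw 1.6377696 knob [ 0.59849032 -0.20860478] [0.00030362 0.0291575 ] pad [ 0.55124722 -0.17240915] [0.03957977 0.07387236]
36.2
```

View pics/cmp.png

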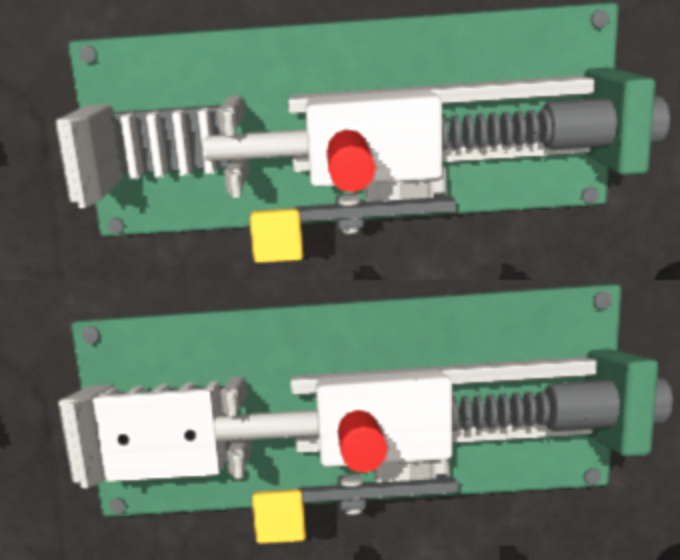

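```bash
python3 -c "
from rig import robot
robot.job_done();print(robot.get_obs()['clock'])"
```

```text
the job is handed in; nothing more can be done
the job is handed in; nothing more can be done
```

The job is done and handed in at about 36 s of the 72 s allowed, but it returns no verdict. I drew the striker to the sear, then regripped the heat sink across its other sides on the free worktop. I lowered it into the nest under force guard, let go, and fired with the trigger pad.

**Before firing:**
- Contact came at exactly the height expected for fully home.
- The heat sink lay flat, about 2 mm short of the nest centre and square with the stamp.
- The striker was held at about 43–44 mm; the stated rest is about 45 mm.

**After firing:**
- The knob stands 3.8 mm back from its forward position, compared from the same camera pose. The expected rest is about 4 mm.
- The trigger pad is back at its starting position.
- The top of the heat sink is at 53 mm, which is within 1 mm of fully home.
- The gripper was open and well clear of everything.

**Less certain:**
- The shot pushed the heat sink towards the far cheek. I estimate about +3 mm off centre along the stamp, within the 6 mm limit. I could not measure this cleanly, because in the final masks the nose or cheek merged with the heat sink. They read 70 mm long instead of 62 mm, and a plane fit on its top also failed.
- I did not measure the other items on the bench at the end. In the pictures, the screwdriver looked unmoved before and after firing. I never touched any of them knowingly.

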